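# Put the long chromatography column away in its drawer

### The arm

A 6-joint arm with a two-finger parallel gripper is mounted at the origin on the work surface. World frame = base frame: x ahead of the robot, y to its left, z up, the work surface at z = 0. Lengths are in m, angles in rad, forces in N, time in s.
With the tool pointing down it reaches from about 0.275 to 0.85 m from the base axis. Payload 5.2 kg.
Tool frame: the origin (TCP) lies at the very end of the fingers, on their centre line; the grasp point (between the pads) lies 19 mm behind it (env.grasp_offset is the distance from the TCP to the grasp point, in m); z points along the fingers, y is the line along which they close (so a half turn about z gives the same grasp; the last joint's range is limited). The gripper opens to 85 mm and grips with 20 to 120 N. Pads are 22 mm wide; open, the fingers measure 114 mm over their backs; the gripper's body (76 mm by 85 mm) begins 54 mm behind the grasp point. The pads swing forward as they close: fully open they stand 13 mm farther back than shut.
Start: joints at [1.116, 0.259, 1.535, -0, 1.348, -0.203], TCP at [0.137, 0.533, 0.205] pointing down, gripper open.
Joint ranges: [-3.14, 3.14], [-0.91, 2.08], [0.19, 2.58], [-1.22, 4.36], [0.22, 2.71], [-3.12, 3.12]. Speed limits (rad/s): [2.57, 2.57, 3.14, 3.14, 3.14, 3.14].

### API

Orientations are given as a unit quaternion [x, y, z, w].
In Python, from station import env gives the robot as it stands. The module is installed in compiled form; this text tells all that it offers.
- The arm moves only by the shell command python3 -m pendant 'ROWS' [OPENING] [FORCE]. ROWS is text: rows parted by semicolons, each of 4 numbers parted by spaces: the shift along the tool's x, y, z as a fraction of full scale, then the turn about the tool's z as a fraction of full scale. In form: tx ty tz twist; .... A call has exactly 10 rows; each row shifts and turns the commanded pose from where the row before left it, along the tool's axes as they then stand; what a row does not reach is not made up. Full scale, the value 1, is 80 cm for a shift and 60 degrees for a turn. A row lasts 1/8 s, in which the tool goes at most 62.5 mm and 10.7 degrees, less where a joint would pass 70% of its speed; a pose out of reach is approached as far as the arm can. A call with a number of a shift or a turn outside -1 to 1 is refused whole. A call with a gripper value outside its range is refused whole. OPENING is the opening, from 0 (shut) to 1 (fully open), set as the call begins (- or left out, the last holds). The fingers move at their own pace and stop on an object; FORCE is the grip in N (left out, the last holds). Time passes only in rows, so rows that do not move let the fingers close, or fill a call up. It gives the time, the measured TCP pose, the force, the opening and the grip force at its end, in the units of the state.
- env.observe(): the state, without advancing time (a new reading comes with each control period).
- env.capture(name): name is "scene" or "top" or "wrist"; returns a dict with "img" (480x640x3 uint8, red, green, blue), "depth" (480x640 float32, m along the optical axis (not along the pixel's ray), 0 where there is no reading), "intrinsics" (3x3 intrinsics, pixels), "xyz" and "attitude" of the camera in the world. Camera axes: x right, y up, looking along -z (the intrinsics and any distortion apply to the point x, -y, -z); pixel columns grow to the right and rows downward; lengths in m; the calibration is good to about 2 mm. A picture is of the moment at which its call begins.
- env.sign_off(): hands the job in; it is judged then, once.
The state is a dict: "t": time; "joints": joint angles; "qd": joint speeds; "joint_torque": joint torques, N m; "eef_pos": TCP position; "tool_rot": TCP orientation; "wrist_force": force on the tool from outside, world axes, zero at the start; "wrist_torque": the same for the moment, N m; "gripper_width": finger opening in m; "finger_force": force on a finger pad.
Only numpy, scipy, OpenCV 4.12 (cv2) and the standard library are available. Lean on these libraries where they do the work, as an engineer would, in place of code of your own. Each camera call takes 0.05 s, during which the arm holds its last target. There are 200 camera calls.

### The job

Put the longest of the three steel chromatography columns in the dark grey tray away: pull the drawer of the white bench-top unit well open by its handle, lay that column flat on the floor of the drawer's empty front compartment, lengthwise across the drawer, setting it down rather than dropping it, and push the drawer fully shut. Leave the other columns and the jar in the tray, and the rest of the bench undisturbed.

Things in the scene. Friction and masses are not known exactly. Their poses are not given: they have to be found in the camera images.
- cabinet: White drawer unit, fixed, 260 mm wide, 120 high, top 250 deep, one drawer above a 44 mm plinth; on top, 100 mm behind the front, a fixed carton 45 high. Origin: on the bench (z = 0), 120 mm IN FRONT of the outer face of the shut drawer, on the centre line; x points into the unit, z up. The drawer slides out along -x. Stands to the left or right, the tray on the other side, turned up to 0.2 rad.
- drawer (a joint): Drawer opening in m: 0 fully shut, growing as it comes out, stop at 0.170. Starts shut or up to 30 mm ajar. It slides freely (about 2 N) and stays where it is left; no latch.
- drawer_handle (a point): Middle of the drawer's handle, moving with it: a level steel bar 11 mm thick, 120 mm long along the unit's y, its axis 45 mm in front of the drawer's front face, 92 mm above the bench, 28 mm below the unit's top; two 8 mm stems join it to the front 50 mm either side of this point.
- front_lane (a point): Centre of the floor of the drawer's front compartment, moving with it; 56 mm above the bench, 70 mm behind the front's outer face. Compartment 110 mm in x, 216 in y (axes as cabinet). Over its floor the front rises 60 mm, side walls 37, rear partition 27. Clear of the unit's top when open 110 mm or more. Behind the partition another column is fixed in foam.
- tray: Open dark grey plastic tray fixed to the bench, 260 mm (x) by 300 mm (y), rim 35 mm high, walls and floor 5 mm thick. Origin at the centre of its underside on the bench, z up; turned up to 0.15 rad.
- col_long: Column to put away, about 160 g: plain steel tube 150 mm long, 14 mm thick over the middle 102 mm, hexagonal fittings 20 mm across flats, 24 mm long at both ends. Origin at its very centre, x along its length. Lies level, axis 10 mm above the tray floor, along the tray's y within 0.13 rad. The three columns take the front, middle and rear places, 75 mm apart, in any order.
- col_short: A column of the same kind but only 100 mm long, in the tray; stays there. Origin at its centre, x along its length.
- col_thick: A stout steel column 110 mm long, 22 mm thick with end fittings 28 mm across flats, in the tray; stays there. Origin at its centre, x along its length.
- jar: Small amber glass jar with a white cap, 38 mm across and 60 mm tall, standing near the -y end of the tray, beyond the columns' ends; stays there. Origin at the centre of its underside.
- bottle: Clear glass bottle with a blue cap, 80 mm across, 160 mm tall, far to the robot's left. Origin at the centre of its underside.
- beaker: Glass beaker, 84 mm across, 100 mm tall, far to the robot's right. Origin at the centre of its underside.
Mind the look-alikes: they are no part of the job. What is shaped like the col_thick but pink or yellow is not meant.

How it is judged:
On the way, in this order (a step that is already met when the one before it is completed fails the run):
1. the drawer is pulled open at least 80 mm (value of joint drawer above 0.08 m), for 0.2 s.
2. the long column lies released and at rest on the floor of the front compartment, with the drawer open (at least 50 mm) (x of col_long in the frame of front_lane between -0.046 and 0.046 m and y of col_long in the frame of front_lane between -0.045 and 0.045 m and z of col_long in the frame of front_lane between 0.004 and 0.017 m and angle between col_long's own x axis and vertical between 1.5 and 1.642 rad and linear speed of col_long below 0.02 m/s and contact force between the fingers and col_long below 0.1 N and value of joint drawer above 0.05 m), for 0.2 s.
3. the drawer is pushed fully shut (value of joint drawer below 0.005 m), for 0.2 s.
At the end, for the whole second after the job is handed in: Drawer shut within 5 mm; long column released, at rest and level (4 degrees) on the front compartment's floor, axis at most 17 mm above it, centre within 46 mm front to back and 45 mm sideways of the compartment's centre; the other two columns and the jar still in the tray (value of joint drawer below 0.005 m and x of col_long in the frame of front_lane between -0.046 and 0.046 m and y of col_long in the frame of front_lane between -0.045 and 0.045 m and z of col_long in the frame of front_lane between 0.004 and 0.017 m and angle between col_long's own x axis and vertical between 1.5 and 1.642 rad and linear speed of col_long below 0.02 m/s and contact force between the fingers and col_long below 0.1 N and x of col_short in the frame of tray between -0.125 and 0.125 m and y of col_short in the frame of tray between -0.145 and 0.145 m and z of each of col_short, col_thick, jar in the frame of tray below 0.045 m and x of col_thick in the frame of tray between -0.125 and 0.125 m and y of col_thick in the frame of tray between -0.145 and 0.145 m and x of jar in the frame of tray between -0.125 and 0.125 m and y of jar in the frame of tray between -0.145 and 0.145 m); the robot touches nothing.
It fails at once if the long column is dropped or thrown (moves faster than 0.6 m/s, a fall of about 18 mm, while no finger holds it) (linear speed of col_long above 0.6 m/s and contact force between the fingers and col_long below 0.01 N).
It fails at once if the clear bottle or the beaker is shifted more than 30 mm (distance of any of bottle, beaker from where it was at the start of the episode above 0.03 m).
It fails at once if the jar is tipped over (angle between jar's own z axis and vertical above 0.7 rad).
It also fails if it takes over 70 s, if anything falls off the work surface, if the arm or the gripper's body presses on something with over 40 N, if the wrist force passes 120 N, or if a joint passes its speed limit or range.

## Working session

There is one attempt and no reset: what is moved stays moved. The work goes in short steps, Python scripts to look and compute and a shell command to move; the robot and the scene stay as the last step left them, time stands still between calls to the robot, and variables do not carry over. Pictures are saved under pics/ and viewed, at most 12 in all, crops included, and the job is handed in when it is done.

```bash
mkdir -p pics; python3 - <<'E'
from station import env
import cv2,numpy as np
s=env.observe()
print({k:np.round(v,3) for k,v in s.items()})
for n in("top","scene"):
    c=env.capture(n); cv2.imwrite(f"pics/{n}0.png",c["img"][:,:,::-1]); np.savez(f"{n}0.npz",**c)
    print(n,c["intrinsics"],c["xyz"],c["attitude"])
E
```

```text
{'t': np.float64(0.0), 'joints': array([ 1.116,  0.259,  1.536, -0.   ,  1.348, -0.203]), 'qd': array([ 0.001, -0.   ,  0.002,  0.   , -0.001,  0.   ]), 'joint_torque': array([ 0.0000e+00, -4.4603e+01, -2.9056e+01, -1.0000e-03,  1.2000e-02,
        0.0000e+00]), 'eef_pos': array([0.137, 0.532, 0.204]), 'tool_rot': array([ 0.126,  0.992, -0.001, -0.   ]), 'wrist_force': array([ 0.118, -0.711,  0.156]), 'wrist_torque': array([-0.018, -0.033, -0.003]), 'finger_force': np.float64(0.0), 'gripper_width': np.float64(0.085)}
top [[454.40628516   0.         318.9420001 ]
 [  0.         454.40628516 231.12230387]
 [  0.           0.           1.        ]] [ 0.35045517 -0.00323627  1.23591233] [-0.05071318  0.06237495  0.70947204 -0.70013354]
scene [[540.87700088   0.         317.62760747]
 [  0.         540.87700088 240.50842323]
 [  0.           0.           1.        ]] [ 1.1633725  -0.7870751   1.26743704] [0.32306228 0.11624959 0.33321193 0.87811537]
```

View pics/top0.png

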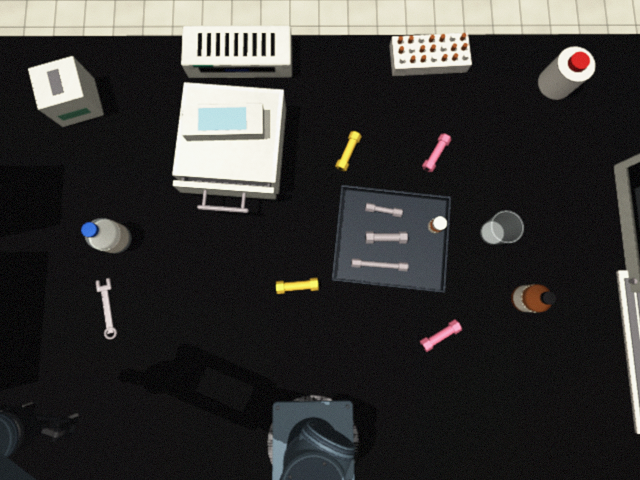

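View pics/scene0.png

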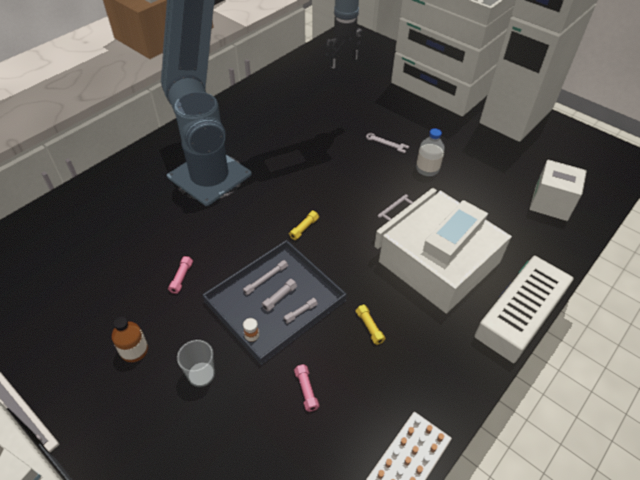

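The top view shows three columns in the tray: short at (384,210), thick at (386,237), long and thin at (380,265). The long one (about 56 px, against 36 and 40) is the front place. In the scene view the same three are at (300,310), (279,295) and (266,277). The pink and yellow parts outside the tray are look-alikes. The handle is at (223,209) top and (396,207) scene.

```bash
cat > h.py <<'E'
import numpy as np,cv2
from scipy.spatial.transform import Rotation as R
def ray(c,px):
    k=np.linalg.inv(c["intrinsics"])@np.array([px[0],px[1],1.]); return R.from_quat(c["attitude"]).apply(k*[1,-1,-1])
def dep(c,px): return c["xyz"]+ray(c,px)*c["depth"][int(round(px[1])),int(round(px[0]))]
def plane(c,px,z): d=ray(c,px); return c["xyz"]+d*(z-c["xyz"][2])/d[2]
def tri(c1,p1,c2,p2):
    a,b=ray(c1,p1),ray(c2,p2); A=np.c_[a,-b]; s=np.linalg.lstsq(A,c2["xyz"]-c1["xyz"],rcond=None)[0]
    P,Q=c1["xyz"]+a*s[0],c2["xyz"]+b*s[1]; return (P+Q)/2,np.linalg.norm(P-Q)
def proj(c,P):
    q=R.from_quat(c["attitude"]).inv().apply(np.atleast_2d(P)-c["xyz"])*[1,-1,-1]; q=q@c["intrinsics"].T; return q[:,:2]/q[:,2:]
def blobs(c,roi,thr,amin=40):
    x0,y0,x1,y1=roi; g=c["img"][y0:y1,x0:x1].min(2); m=(g>thr).astype(np.uint8)
    out=[]
    for k in cv2.findContours(m,cv2.RETR_EXTERNAL,cv2.CHAIN_APPROX_NONE)[0]:
        if cv2.contourArea(k)<amin: continue
        r=cv2.minAreaRect(k+np.array([x0,y0])); b=cv2.boxPoints(r)
        e=[(b[i]+b[(i+1)%4])/2 for i in range(4)]
        L=[np.linalg.norm(e[i]-e[(i+2)%4]) for i in(0,1)]; i=int(np.argmax(L))
        out.append((np.array(r[0]),e[i],e[i+2],max(L),min(L)))
    return out
E
python3 - <<'E'
from h import *
T=dict(np.load("top0.npz"));S=dict(np.load("scene0.npz"))
np.set_printoptions(precision=4,suppress=True)
for n,c,roi in(("top",T,(340,195,425,280)),("scene",S,(235,255,325,330))):
    for b in blobs(c,roi,95,30): print(n,b[0],b[1],b[2],round(float(b[3]),1),round(float(b[4]),1),"depth z",dep(c,b[0]),"len@.015",np.linalg.norm(plane(c,b[1],.015)-plane(c,b[2],.015)))
a=cv2.resize(T["img"][180:300,325:460],None,fx=3,fy=3,interpolation=2); b=cv2.resize(T["img"][160:220,165:295],None,fx=3,fy=3,interpolation=2)
d=cv2.resize(S["img"][180:260,365:445],None,fx=3,fy=3,interpolation=2)
o=np.zeros((600,800,3),np.uint8);o[:360,:405]=a;o[:180,408:798]=b;o[200:440,410:650]=d
cv2.imwrite("pics/crop1.png",o[:,:,::-1])
E
```

```text
top [379.4067 264.6888] [350.8082 262.4458] [408.0053 266.9318] 57.4 8.6 depth z [ 0.4533 -0.1854  0.0222] len@.015 0.1547061046129708
top [386.5 237.5] [407.  237.5] [366.  237.5] 41.0 11.0 depth z [ 0.5258 -0.2063  0.0283] len@.015 0.11188008548554643
top [383.7354 209.7288] [365.3117 206.317 ] [402.1592 213.1406] 37.5 8.2 depth z [ 0.6037 -0.2029  0.0208] len@.015 0.10283468987691209
scene [249.5 323. ] [257. 323.] [242. 323.] 15.0 12.0 depth z [ 0.5582 -0.3433  0.0688] len@.015 0.04013971836431701
scene [300.5093 309.3089] [316.2505 299.3978] [284.7682 319.22  ] 37.2 8.6 depth z [ 0.6071 -0.2039  0.0226] len@.015 0.1066445503453961
scene [279.8154 293.5231] [294.7077 280.6615] [264.9231 306.3846] 39.4 11.3 depth z [ 0.5312 -0.2059  0.0266] len@.015 0.11813407310747658
scene [265.4007 276.276 ] [286.3464 261.4908] [244.455  291.0612] 51.3 8.1 depth z [ 0.4566 -0.1879  0.0213] len@.015 0.15525709757750594
```

View pics/crop1.png

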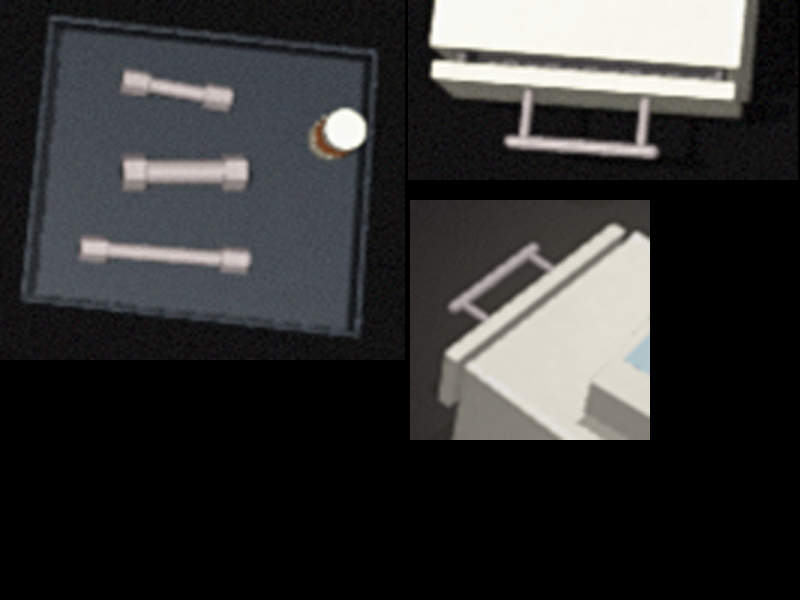

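The crop confirms it: the long thin column (crop 165,253, front place) is the target, and the short one and the stout one are above it. The handle ends read about (199,207)/(247,211) top and (406,196)/(380,215) scene, and the drawer is slightly ajar.

```bash
python3 - <<'E'
from h import *
T=dict(np.load("top0.npz"));S=dict(np.load("scene0.npz"))
np.set_printoptions(precision=4,suppress=True)
print("long c",tri(T,(379.4,264.7),S,(265.4,276.3)))
a,ea=tri(T,(350.8,262.4),S,(286.3,261.5));b,eb=tri(T,(408,266.9),S,(244.5,291.1));print(a,b,np.linalg.norm(a-b),ea,eb)
d=a-b;print("long dir",np.arctan2(d[1],d[0]))
h1,e1=tri(T,(199.2,207),S,(406.3,195.7));h2,e2=tri(T,(247.3,210.7),S,(380,215.3));print("handle",h1,h2,np.linalg.norm(h1-h2),e1,e2,(h1+h2)/2)
d=h1-h2;print("yaw cab",np.arctan2(-d[0],d[1]))
for u in np.arange(199,248,6): 
    for v in range(204,214):
        p=dep(T,(u,v)); 
        if .07<p[2]<.13: print(u,v,p);break
# front top edge, unit front top edge in top view
for p in((176,181),(273,188),(180,176),(275,183)): print(p,plane(T,p,.116 if p in((176,181),(273,188)) else .12),dep(T,p))
E
```

```text
long c (array([ 0.4539, -0.186 ,  0.0168]), np.float64(0.000623547366116867))
[ 0.4616 -0.1084  0.018 ] [ 0.4472 -0.2623  0.0184] 0.15455513038140087 0.0022812394996144726 0.0015082875504409273
long dir 1.4772326844939236
handle [0.6017 0.2827 0.0917] [0.5912 0.1604 0.0937] 0.1227743151862764 0.000722939436060119 0.0035387331419814995 [0.5964 0.2215 0.0927]
yaw cab -0.08527718880822184
199 205 [0.6059 0.2823 0.095 ]
205 206 [0.6027 0.2665 0.0967]
211 206 [0.6028 0.2515 0.0956]
217 207 [0.6    0.2361 0.0958]
223 207 [0.5997 0.2207 0.0964]
229 208 [0.597  0.2055 0.096 ]
235 208 [0.5961 0.1896 0.0993]
241 204 [0.6073 0.1751 0.0954]
247 209 [0.5935 0.1593 0.0979]
(176, 181) [0.6639 0.3366 0.116 ] [0.6639 0.3366 0.1162]
(273, 188) [0.6432 0.0916 0.116 ] [0.6429 0.0916 0.1169]
(180, 176) [0.6758 0.3258 0.12  ] [0.6777 0.3278 0.1135]
(275, 183) [0.6551 0.0863 0.12  ] [0.6601 0.0877 0.1016]
```

Measurements agree with the text: handle height 0.093 (expected 0.092), length 123 mm (120), column 155 mm (150), axis z about 0.017 (0.015). Tool y along unit x (yaw −0.085) suits the handle, the column (−0.094) and the drawer, so I only need one twist of +80.4°.

```bash
python3 -m pendant '0 0 0 .1675;0 0 0 .1675;0 0 0 .1675;0 0 0 .1675;0 0 0 .1675;0 0 0 .1675;0 0 0 .1675;0 0 0 .1675;0 0 0 0;0 0 0 0' 0.4 40; python3 -m pendant '-.034 .061 0 0;-.034 .061 0 0;-.034 .061 0 0;-.034 .061 0 0;-.034 .061 0 0;-.034 .061 0 0;-.034 .061 0 0;-.034 .061 0 0;-.034 .061 0 0;-.034 .061 0 0'
cat > pose.py <<'E'
from h import *
from station import env
import sys
s=env.observe(); x,y,z=R.from_quat(s["tool_rot"]).as_matrix().T
print("t",round(float(s["t"]),2),"pos",np.round(s["eef_pos"],4),"yaw_y",round(float(np.arctan2(y[1],y[0])),4),"z",np.round(z,3),"F",np.round(s["wrist_force"],1),"w",round(float(s["gripper_width"]),4),"ff",round(float(s["finger_force"]),1))
if len(sys.argv)>3:
    d=np.array(list(map(float,sys.argv[1:4])))-s["eef_pos"]; print("need/0.8:",np.round(np.array([d@x,d@y,d@z])/.8,4))
E
python3 pose.py .597 .2215 .073
```

```text
t: 1.35
eef_pos: [0.1369, 0.5325, 0.2042]
tool_rot: [0.735, 0.678, -0.0, 0.0]
wrist_force: [0.0, 0.5, 0.5]
gripper_width: 0.0344
finger_force: 0.0
t: 2.6
eef_pos: [0.6018, 0.2194, 0.2044]
tool_rot: [0.735, 0.678, 0.0, -0.0]
wrist_force: [-0.2, 1.0, 0.5]
gripper_width: 0.0342
finger_force: 0.0
t 2.6 pos [0.6018 0.2194 0.2044] yaw_y -0.0817 z [ 0.  0. -1.] F [-0.2  1.   0.5] w 0.0342 ff 0.0
need/0.8: [ 0.0021 -0.0062  0.1643]
```

```bash
python3 -m pendant '.002 -.006 0 .003;0 0 .03 0;0 0 .03 0;0 0 .03 0;0 0 .025 0;0 0 .02 0;0 0 .015 0;0 0 .014 0;0 0 0 0;0 0 0 0' | grep -E "eef|force"; python3 -m pendant '0 0 0 0;0 0 0 0;0 0 0 0;0 0 0 0;0 0 0 0;0 0 0 0;0 0 0 0;0 0 0 0;0 0 0 0;0 0 0 0' 0 40; python3 pose.py .597 .2215 .073
```

```text
eef_pos: [0.5962, 0.2226, 0.0739]
wrist_force: [0.1, -0.4, 0.3]
finger_force: 0.0
t: 5.1
eef_pos: [0.5957, 0.2226, 0.0733]
tool_rot: [0.737, 0.676, -0.0, -0.0]
wrist_force: [0.3, 0.3, -0.7]
gripper_width: -0.0005
finger_force: 0.0
t 5.1 pos [0.5957 0.2226 0.0733] yaw_y -0.0874 z [-0. -0. -1.] F [ 0.3  0.3 -0.7] w -0.0005 ff 0.0
need/0.8: [-0.0012  0.0017  0.0004]
```

```bash
python3 - <<'E'
from h import *
from station import env
o=np.zeros((480,800,3),np.uint8)
c=env.capture("scene"); np.savez("s1.npz",**c); o[:480,:400]=cv2.resize(c["img"][150:270,350:450],None,fx=4,fy=4,interpolation=2)
w=env.capture("wrist"); np.savez("w1.npz",**w); o[:300,400:]=cv2.resize(w["img"],(400,300))
print(proj(c,env.observe()["eef_pos"]),proj(w,env.observe()["eef_pos"]))
cv2.imwrite("pics/c2.png",o[:,:,::-1])
E
```

```text
[[392.29107193 209.54086563]] [[327.24282805 280.05965155]]
```

View pics/c2.png

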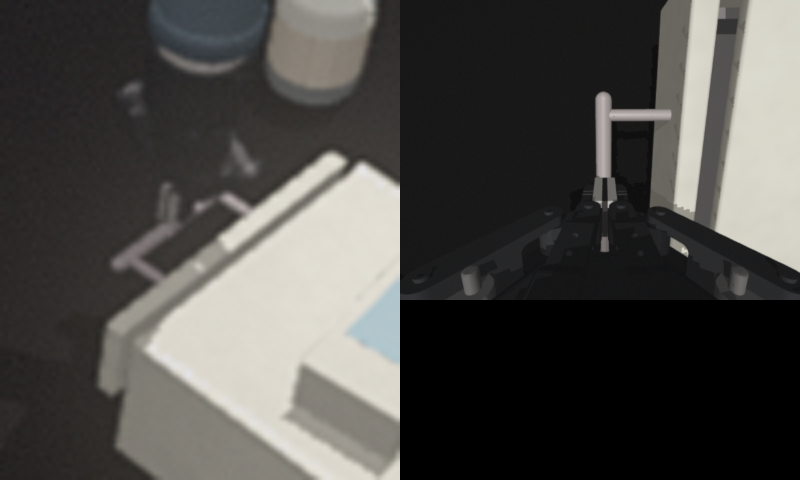

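The scene crop shows the fingers at the bar (170,205). The wrist view shows the bar at x=604 centred on the tips, yet the gripper reads shut. I'll enlarge the tips and check the bar's height with the wrist depth.

```bash
python3 - <<'E'
from h import *
w=dict(np.load("w1.npz"))
for p in((325,160),(325,200),(325,240),(325,270),(325,280),(326,290),(318,300),(335,300),(327,320),(327,350),(327,380)): print(p,np.round(dep(w,p),4),w["img"][p[1],p[0]])
print(w["xyz"])
o=cv2.resize(w["img"][230:420,220:440],(695,600),interpolation=2)
cv2.imwrite("pics/c3.png",o[:,:,::-1])
E
```

```text
(325, 160) [0.6002 0.2833 0.0966] [188 180 179]
(325, 200) [0.5987 0.2672 0.097 ] [185 177 176]
(325, 240) [0.5972 0.2501 0.0973] [185 178 175]
(325, 270) [0.596  0.2367 0.0976] [184 177 174]
(325, 280) [0.5956 0.2319 0.0972] [183 176 174]
(326, 290) [0.5961 0.2326 0.1102] [25 25 25]
(318, 300) [0.5931 0.2326 0.1193] [107 106 103]
(335, 300) [0.5996 0.2324 0.1199] [108 105 102]
(327, 320) [0.5966 0.2329 0.1364] [28 27 27]
(327, 350) [0.5956 0.222  0.1369] [37 35 35]
(327, 380) [0.5919 0.1799 0.0959] [118 112 111]
[0.60162312 0.28796754 0.24208705]
```

View pics/c3.png

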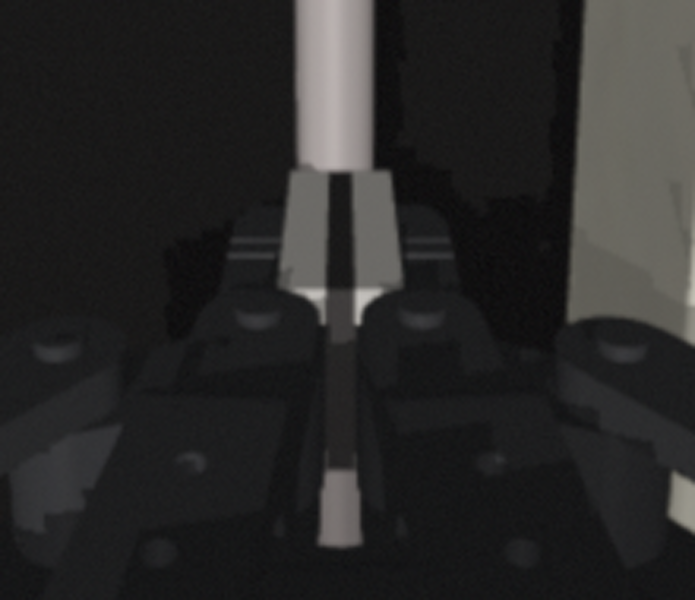

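The wrist depth puts the bar axis at z about 0.092, exactly in line with the tips, but there is no grip reading. A small 16 mm pull will show whether the bar follows.

```bash
python3 -m pendant '0 -.005 0 0;0 -.005 0 0;0 -.005 0 0;0 -.005 0 0;0 0 0 0;0 0 0 0;0 0 0 0;0 0 0 0;0 0 0 0;0 0 0 0'; python3 - <<'E'
from h import *
from station import env
w=env.capture("wrist");np.savez("w2.npz",**w)
for v in (200,260):
    P=[dep(w,(u,v)) for u in range(280,420,1)]; P=[p for p in P if .09<p[2]<.1]; print(v,len(P),np.round(np.mean(P,0),4))
w=dict(np.load("w1.npz"))
for v in (200,260):
    P=[dep(w,(u,v)) for u in range(280,420,1)]; P=[p for p in P if .09<p[2]<.1]; print(v,len(P),np.round(np.mean(P,0),4))
E
```

```text
t: 6.45
eef_pos: [0.5798, 0.224, 0.0733]
tool_rot: [0.737, 0.676, -0.0, 0.0]
wrist_force: [-0.2, -0.1, 0.5]
gripper_width: -0.0001
finger_force: 0.0
200 25 [0.5984 0.267  0.0956]
260 25 [0.5962 0.2407 0.0958]
200 26 [0.5989 0.267  0.0957]
260 24 [0.5966 0.2407 0.0959]
```

The bar did not follow and there was no force, so the fingers are not around it. I'll check where the fingertips really are, using the scene and wrist views.

```bash
python3 - <<'E'
from h import *
from station import env
c=env.capture("scene"); np.savez("s2.npz",**c); p=env.observe()["eef_pos"]
q=proj(c,[p,p+[0,0,.019],p+[0,0,.073]]);print(q)
o=np.zeros((600,800,3),np.uint8)
o[:480,:400]=cv2.resize(c["img"][170:230,365:415],None,fx=8,fy=8,interpolation=cv2.INTER_NEAREST)
w=dict(np.load("w2.npz")); o[:300,400:]=cv2.resize(w["img"],(400,300))
t=env.capture("top"); np.savez("t2.npz",**t); o[300:600,400:800]=cv2.resize(t["img"][150:225,170:270],None,fx=4,fy=4)
cv2.imwrite("pics/c4.png",o[:,:,::-1])
for v in range(180,222,2): print(v,[np.round(dep(c,(u,v)),3).tolist() for u in (384,388,392)])
E
```

```text
[[388.35011961 206.75887293]
 [389.04684689 202.4144466 ]
 [391.0961982  189.63576532]]
180 [[0.562, 0.206, 0.186], [0.569, 0.215, 0.185], [0.589, 0.204, 0.205]]
182 [[0.562, 0.207, 0.178], [0.572, 0.213, 0.18], [0.591, 0.203, 0.199]]
184 [[0.561, 0.211, 0.167], [0.572, 0.215, 0.171], [0.594, 0.199, 0.196]]
186 [[0.564, 0.207, 0.163], [0.575, 0.211, 0.168], [0.593, 0.204, 0.184]]
188 [[0.558, 0.219, 0.143], [0.576, 0.211, 0.161], [0.593, 0.205, 0.175]]
190 [[0.483, 0.346, -0.008], [0.575, 0.215, 0.148], [0.593, 0.207, 0.165]]
192 [[0.491, 0.334, -0.004], [0.576, 0.215, 0.14], [0.593, 0.208, 0.157]]
194 [[0.5, 0.322, 0.002], [0.577, 0.215, 0.133], [0.593, 0.21, 0.148]]
196 [[0.502, 0.32, -0.004], [0.581, 0.21, 0.131], [0.592, 0.214, 0.136]]
198 [[0.506, 0.314, -0.006], [0.583, 0.209, 0.125], [0.592, 0.216, 0.126]]
200 [[0.513, 0.305, -0.004], [0.581, 0.213, 0.112], [0.59, 0.221, 0.112]]
202 [[0.521, 0.293, 0.001], [0.583, 0.211, 0.106], [0.54, 0.311, 0.0]]
204 [[0.524, 0.29, -0.004], [0.535, 0.296, -0.001], [0.594, 0.218, 0.1]]
206 [[0.531, 0.28, -0.001], [0.539, 0.291, -0.004], [0.596, 0.217, 0.093]]
208 [[0.536, 0.274, -0.002], [0.593, 0.2, 0.096], [0.6, 0.212, 0.091]]
210 [[0.591, 0.182, 0.1], [0.599, 0.192, 0.098], [0.561, 0.283, -0.001]]
212 [[1.163, -0.787, 1.267], [0.557, 0.266, 0.001], [0.565, 0.278, -0.003]]
214 [[0.597, 0.176, 0.091], [0.566, 0.254, 0.007], [0.573, 0.267, 0.001]]
216 [[0.604, 0.166, 0.096], [0.566, 0.255, -0.003], [0.576, 0.262, -0.001]]
218 [[0.563, 0.237, -0.0], [0.615, 0.171, 0.092], [0.579, 0.26, -0.007]]
220 [[0.57, 0.226, 0.004], [0.621, 0.162, 0.094], [0.639, 0.154, 0.114]]
```

View pics/c4.png

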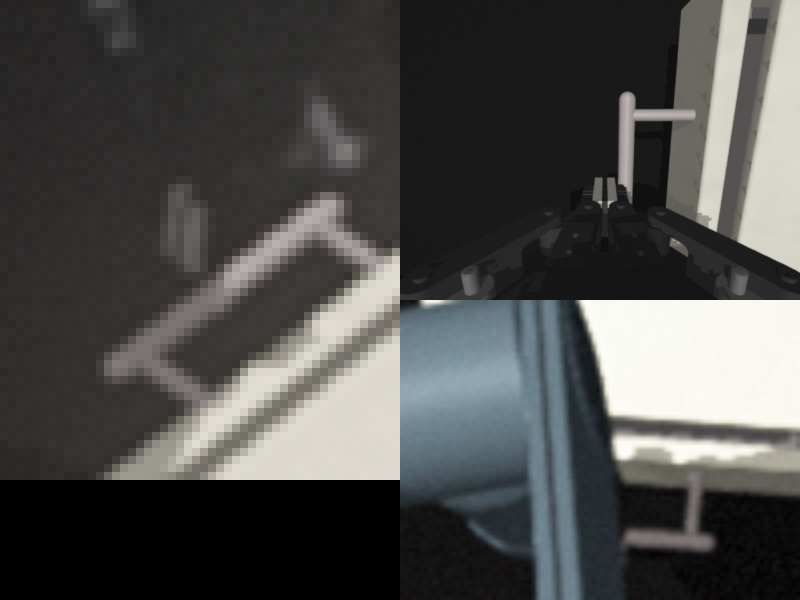

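The fingers really end above the bar. In the wrist view their vertical face (y=0.2326) ends at row 284, which is z≈0.104, while the arm reports a TCP z of 0.073. The scene view agrees, with the tips at row 203 against a predicted 207. So the reported z is about 30 mm too low, while x and y fit. I'll go by the cameras: open, lift, move back over the bar and go 31 mm deeper, watching the force.

```bash
python3 -m pendant '0 0 -.02 0;0 0 0 0;0 0 0 0;0 .0195 0 0;0 0 0 0;0 0 .015 0;0 0 .015 0;0 0 .015 0;0 0 .0125 0;0 0 0 0' 0.4 40;python3 -m pendant '0 0 0 0;0 0 0 0;0 0 0 0;0 0 0 0;0 0 0 0;0 0 0 0;0 0 0 0;0 0 0 0;0 0 0 0;0 0 0 0' 0 60; python3 pose.py; python3 - <<'E'
from station import env
print(env.capture("wrist")["xyz"])
E
```

```text
t: 7.85
eef_pos: [0.5955, 0.2226, 0.0428]
tool_rot: [0.737, 0.676, 0.0, 0.0]
wrist_force: [-0.0, 0.6, 0.1]
gripper_width: 0.0342
finger_force: 0.0
t: 9.1
eef_pos: [0.5953, 0.2226, 0.0432]
tool_rot: [0.737, 0.676, -0.0, -0.0]
wrist_force: [1.4, -0.3, -4.2]
gripper_width: 0.0088
finger_force: 58.3
t 9.1 pos [0.5953 0.2226 0.0432] yaw_y -0.0874 z [-0. -0. -1.] F [ 1.4 -0.3 -4.2] w 0.0088 ff 58.3
[0.60119988 0.28799848 0.211959  ]
```

Gripped this time: 58 N at about bar width. Now a 140 mm pull.

```bash
python3 -m pendant '0 -.01 0 0;0 -.02 0 0;0 -.02 0 0;0 -.02 0 0;0 -.02 0 0;0 -.02 0 0;0 -.02 0 0;0 -.02 0 0;0 -.015 0 0;0 -.01 0 0';python3 -m pendant '0 0 0 0;0 0 0 0;0 0 0 0;0 0 0 0;0 0 -.03 0;0 0 -.05 0;0 0 -.06 0;0 0 -.06 0;0 0 -.03 0;0 0 0 0' 0.4; python3 pose.py
```

```text
t: 10.4
eef_pos: [0.4547, 0.2345, 0.0432]
tool_rot: [0.737, 0.676, -0.001, -0.0]
wrist_force: [1.8, -4.4, -7.3]
gripper_width: 0.0089
finger_force: 58.9
t: 11.65
eef_pos: [0.4574, 0.235, 0.2293]
tool_rot: [0.737, 0.675, 0.002, 0.001]
wrist_force: [0.6, -0.6, -0.8]
gripper_width: 0.0344
finger_force: 0.0
t 11.65 pos [0.4574 0.235  0.2293] yaw_y -0.0876 z [ 0.005  0.001 -1.   ] F [ 0.6 -0.6 -0.8] w 0.0344 ff 0.0
```

```bash
python3 -m pendant '-.0583 .0047 0 0;-.0583 .0047 0 0;-.0583 .0047 0 0;-.0583 .0047 0 0;-.0583 .0047 0 0;-.0583 .0047 0 0;-.0583 .0047 0 0;-.0583 .0047 0 0;-.0583 .0047 0 0;0 0 .08 0' 0.6 >/dev/null; python3 -m pendant '0 0 .04 0;0 0 0 0;0 0 0 0;0 0 0 0;0 0 0 0;0 0 0 0;0 0 0 0;0 0 0 0;0 0 0 0;0 0 0 0' >/dev/null; python3 pose.py .4539 -.186 .15; python3 - <<'E'
from h import *
from station import env
w=env.capture("wrist");np.savez("w3.npz",**w);t=env.capture("top");np.savez("t3.npz",**t);s=env.capture("scene");np.savez("s3.npz",**s)
print(w["xyz"])
o=np.zeros((600,800,3),np.uint8); o[:300,:400]=cv2.resize(w["img"],(400,300)); o[:300,400:]=cv2.resize(t["img"][150:270,160:320],(400,300)); o[300:,:400]=cv2.resize(s["img"][120:300,330:570],(400,300))
o[300:,400:]=cv2.resize(s["img"][195:345,200:400],(400,300))
cv2.imwrite("pics/c5.png",o[:,:,::-1])
for b in blobs(w,(0,0,640,300),95,100): print(b, dep(w,b[0]))
E
```

```text
t 14.15 pos [ 0.4529 -0.1863  0.1328] yaw_y -0.0874 z [-0.  0. -1.] F [-0.1 -0.3 -0.8] w 0.0512 ff 0.0
need/0.8: [ 0.0005  0.0012 -0.0215]
[ 0.45882811 -0.12089883  0.30154679]
(array([426.5, 185.5]), array([586. , 185.5], dtype=float32), array([267. , 185.5], dtype=float32), np.float32(319.0), np.float32(227.0)) [ 0.53142233 -0.15517645  0.03252686]
(array([433.08203125, 183.80157471]), array([246.52087, 176.84033], dtype=float32), array([619.6432 , 190.76282], dtype=float32), np.float32(373.38196), np.float32(244.48654)) [ 0.53669695 -0.15444646  0.03158279]
```

View pics/c5.png

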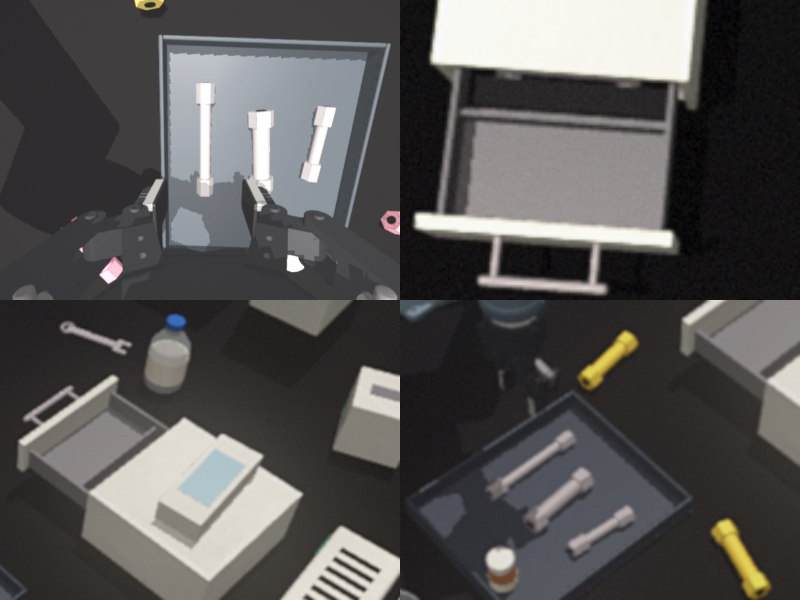

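The drawer is wide open with the front compartment empty (top crop 565,170). The wrist view shows the long column on the left at (328,134)–(328,312) full scale, with the stout and short columns to its right. Next I fix the column height and the compartment numerically.

```bash
python3 - <<'E'
from h import *
np.set_printoptions(precision=4,suppress=True)
w,t,s=[dict(np.load(f)) for f in("w3.npz","t3.npz","s3.npz")]
for v in(145,170,200,225,250,270,300):
    P=[(u,dep(w,(u,v))) for u in range(295,365)]; Q=[(u,p) for u,p in P if p[2]>.0175+.0 and p[2]<.04]
    print(v,len(Q),Q[0][0],Q[-1][0],np.mean([p for u,p in Q],0),max(p[2] for u,p in Q), "plane.015:",plane(w,(np.mean([Q[0][0],Q[-1][0]]),v),.015))
print("tray floor",dep(w,(290,200)))
tp=lambda u,v:(160+(u-400)*.4,150+v*.4)
for n,q in dict(floor=(565,170),floor2=(520,180),floor3=(620,190),partL=(470,112),partR=(660,125)).items(): print(n,dep(t,tp(*q)))
sp=lambda u,v:(330+u*.6,120+(v-300)*.6)
print("scene floor",dep(s,sp(95,445)))
a,e=tri(t,tp(482,282),s,sp(74,391));b,f=tri(t,tp(605,290),s,sp(27,419));c=(a+b)/2;print("handle",a,b,e,f,c)
d=a-b;print(np.arctan2(-d[0],d[1]))
# floor row/col scans in the top depth: extents of the compartment floor
for v in(214,222,230):
    P=[dep(t,(u,v)) for u in range(165,290)]; F=[p for p in P if .05<p[2]<.064]; print("row",v,len(F),F[0],F[-1])
for u in(205,225,245):
    P=[dep(t,(u,v)) for v in range(180,260)]; F=[p for p in P if .05<p[2]<.064]; print("col",u,len(F),F[0],F[-1])
E
```

```text
145 25 317 341 [ 0.4601 -0.119   0.0229] 0.024770663308961882 plane.015: [ 0.4601 -0.119   0.015 ]
170 16 321 336 [ 0.4581 -0.1378  0.0208] 0.02275115289532853 plane.015: [ 0.458  -0.1382  0.015 ]
200 14 322 335 [ 0.456  -0.1614  0.0205] 0.022343559904333843 plane.015: [ 0.456  -0.1622  0.015 ]
225 16 321 336 [ 0.4542 -0.182   0.0201] 0.02209885938087558 plane.015: [ 0.4541 -0.1831  0.015 ]
250 15 321 335 [ 0.452  -0.2031  0.0205] 0.022238733128101484 plane.015: [ 0.4518 -0.2047  0.015 ]
270 14 321 335 [ 0.4503 -0.2209  0.0201] 0.021837532874831145 plane.015: [ 0.4503 -0.2227  0.015 ]
300 22 317 338 [ 0.4477 -0.2471  0.023 ] 0.025074849235210417 plane.015: [ 0.4474 -0.2507  0.015 ]
tray floor [ 0.4232 -0.161   0.0038]
floor [0.5798 0.2211 0.0512]
floor2 [0.5682 0.2666 0.0587]
floor3 [0.5564 0.1618 0.0583]
partL [0.6366 0.3151 0.0806]
partR [0.6193 0.1174 0.0858]
scene floor [0.5701 0.2329 0.0585]
handle [0.4621 0.3006 0.0792] [0.4505 0.1732 0.0903] 0.007531119016743979 0.005014006414062309 [0.4563 0.2369 0.0847]
-0.09077288028066909
row 214 82 [0.5906 0.333  0.0572] [0.5894 0.1103 0.0504]
row 222 82 [0.5684 0.3336 0.0616] [0.5672 0.123  0.0547]
row 230 82 [0.5476 0.3361 0.0597] [0.5455 0.1253 0.0569]
col 205 42 [0.6479 0.2753 0.0634] [0.5264 0.2743 0.0547]
col 225 42 [0.6398 0.223  0.061 ] [0.499  0.2209 0.0583]
col 245 41 [0.6521 0.17   0.0639] [0.5197 0.1696 0.0558]
```

Column centre (0.454,−0.186), its top at 0.022 so axis 0.015 ✓. Drawer floor about 0.057 ✓, compartment centre ≈ (0.570,0.225). With the 31 mm correction I go down to reported z ≈ −0.021 and grip.

```bash
python3 -m pendant '0 .001 0 .007;0 0 .04 0;0 0 .04 0;0 0 .04 0;0 0 .03 0;0 0 .02 0;0 0 .012 0;0 0 .01 0;0 0 0 0;0 0 0 0';python3 pose.py
```

```text
t: 15.55
eef_pos: [0.4542, -0.1866, -0.0203]
tool_rot: [0.74, 0.673, 0.0, 0.0]
wrist_force: [1.0, 0.2, 0.5]
gripper_width: 0.0514
finger_force: 0.0
t 15.55 pos [ 0.4542 -0.1866 -0.0203] yaw_y -0.0947 z [ 0.001 -0.001 -1.   ] F [1.  0.2 0.5] w 0.0514 ff 0.0
```

```bash
python3 -m pendant '0 0 0 0;0 0 0 0;0 0 0 0;0 0 0 0;0 0 0 0;0 0 0 0;0 0 0 0;0 0 0 0;0 0 0 0;0 0 0 0' 0 50;python3 pose.py;python3 -m pendant '0 0 -.01 0;0 0 -.02 0;0 0 -.04 0;0 0 -.04 0;0 0 -.04 0;0 0 -.04 0;0 0 -.04 0;0 0 -.03 0;0 0 0 0;0 0 0 0';python3 pose.py .57 .225 .20
```

```text
t: 16.8
eef_pos: [0.454, -0.1865, -0.0203]
tool_rot: [0.74, 0.673, 0.0, 0.0]
wrist_force: [-0.6, 0.1, 6.3]
gripper_width: 0.0121
finger_force: 48.8
t 16.8 pos [ 0.454  -0.1865 -0.0203] yaw_y -0.0946 z [ 0.001 -0.    -1.   ] F [-0.6  0.1  6.3] w 0.0121 ff 48.8
t: 18.05
eef_pos: [0.453, -0.1859, 0.1861]
tool_rot: [0.74, 0.673, -0.0, -0.001]
wrist_force: [-0.1, -1.2, -2.5]
gripper_width: 0.012
finger_force: 48.9
t 18.05 pos [ 0.453  -0.1859  0.1861] yaw_y -0.0947 z [-0.002  0.001 -1.   ] F [-0.1 -1.2 -2.5] w 0.012 ff 48.9
need/0.8: [ 0.5251  0.097  -0.017 ]
```

Held: 49 N, and the wrist force shows its weight. Carry it over the drawer, then check how it hangs.

```bash
python3 -m pendant '.0525 .0097 0 -.0007;.0525 .0097 0 -.0007;.0525 .0097 0 -.0007;.0525 .0097 0 -.0007;.0525 .0097 0 -.0007;.0525 .0097 0 -.0007;.0525 .0097 0 -.0007;.0525 .0097 0 -.0007;.0525 .0097 0 -.0007;.0525 .0097 0 -.0007' >/dev/null;python3 -m pendant '0 0 .03 0;0 0 .03 0;0 0 .03 0;0 0 0 0;0 0 0 0;0 0 0 0;0 0 0 0;0 0 0 0;0 0 0 0;0 0 0 0' >/dev/null;python3 pose.py .57 .225 .028; python3 - <<'E'
from h import *
from station import env
w=env.capture("wrist");np.savez("w4.npz",**w);s=env.capture("scene");np.savez("s4.npz",**s);print(w["xyz"])
o=np.zeros((300,800,3),np.uint8); o[:,:400]=cv2.resize(w["img"],(400,300)); o[:,400:]=cv2.resize(s["img"][120:300,330:570],(400,300))
cv2.imwrite("pics/c6.png",o[:,:,::-1])
E
```

```text
t 20.55 pos [0.5694 0.2248 0.1153] yaw_y -0.0874 z [ 0.  0. -1.] F [ 0.4 -0.2 -1.9] w 0.0121 ff 49.0
need/0.8: [0.0003 0.0007 0.1091]
[0.57523514 0.2901969  0.28406352]
```

View pics/c6.png

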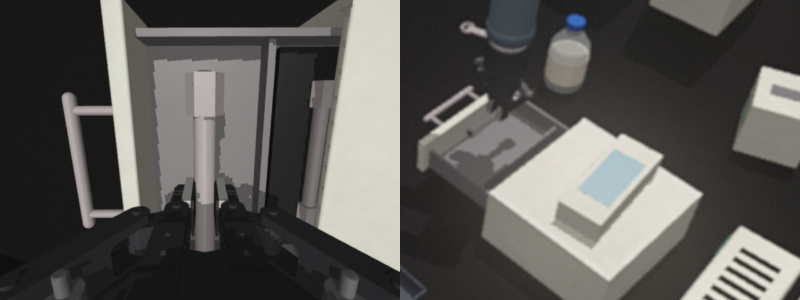

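The column hangs straight over the compartment at wrist (205,160), with wall clearance at its far end. I'll measure its height and tilt, and the floor.

```bash
python3 - <<'E'
from h import *
np.set_printoptions(precision=4,suppress=True)
w=dict(np.load("w4.npz"))
for p in((328,122),(328,150),(328,175),(328,200),(328,240),(328,280),(328,300),(270,140),(270,250),(380,140),(380,240)): print(p,dep(w,p))
for v in (150,220): print(v,[ (u,dep(w,(u,v))) for u in (195,215,235,425,435)])
print([dep(w,(328,v)) for v in (50,60,75,90,105)])
E
```

```text
(328, 122) [0.5761 0.2985 0.159 ]
(328, 150) [0.5753 0.2894 0.1597]
(328, 175) [0.5746 0.2809 0.1584]
(328, 200) [0.5738 0.2719 0.1568]
(328, 240) [0.5725 0.2567 0.1564]
(328, 280) [0.5711 0.2411 0.1573]
(328, 300) [0.5704 0.2328 0.1575]
(270, 140) [0.5397 0.298  0.0554]
(270, 250) [0.5303 0.2266 0.0549]
(380, 140) [0.6085 0.2919 0.0547]
(380, 240) [0.6053 0.2272 0.0552]
150 [(195, array([0.5138, 0.2945, 0.1157])), (215, array([0.5193, 0.294 , 0.1036])), (235, array([0.5194, 0.2937, 0.0651])), (425, array([0.6293, 0.2842, 0.0816])), (435, array([0.6347, 0.2837, 0.0821]))]
220 [(195, array([0.5078, 0.2619, 0.1162])), (215, array([0.5168, 0.2607, 0.1141])), (235, array([0.5161, 0.2532, 0.0769])), (425, array([0.6289, 0.2442, 0.0812])), (435, array([0.64  , 0.2395, 0.0632]))]
[array([0.5795, 0.3364, 0.0924]), array([0.5792, 0.333 , 0.0878]), array([0.5792, 0.332 , 0.0552]), array([0.5784, 0.3236, 0.0556]), array([0.5777, 0.3153, 0.0549])]
```

Column axis at 0.150 and level, floor at 0.055, centred front to back. It has about 84 mm to go: 80 first, then feel for contact.

```bash
python3 -m pendant '0 0 .02 0;0 0 .02 0;0 0 .02 0;0 0 .02 0;0 0 .01 0;0 0 .006 0;0 0 .004 0;0 0 0 0;0 0 0 0;0 0 0 0' >/dev/null; python3 pose.py; python3 -m pendant '0 0 .00125 0;0 0 .00125 0;0 0 .00125 0;0 0 0 0;0 0 0 0;0 0 0 0;0 0 0 0;0 0 0 0;0 0 0 0;0 0 0 0' >/dev/null; python3 pose.py
```

```text
t 21.9 pos [0.5696 0.2248 0.0356] yaw_y -0.0874 z [ 0.001  0.    -1.   ] F [ 0.6 -0.1 -2.6] w 0.0117 ff 49.0
t 23.15 pos [0.5694 0.2248 0.0322] yaw_y -0.0874 z [-0. -0. -1.] F [ 0.6  0.1 -2.1] w 0.012 ff 49.0
```

```bash
python3 -m pendant '0 0 .00125 0;0 0 0 0;0 0 0 0;0 0 0 0;0 0 0 0;0 0 0 0;0 0 0 0;0 0 0 0;0 0 0 0;0 0 0 0' >/dev/null; python3 pose.py;  python3 -m pendant '0 0 .00125 0;0 0 0 0;0 0 0 0;0 0 0 0;0 0 0 0;0 0 0 0;0 0 0 0;0 0 0 0;0 0 0 0;0 0 0 0' >/dev/null; python3 pose.py
```

```text
t 24.4 pos [0.5694 0.2248 0.0312] yaw_y -0.0874 z [ 0. -0. -1.] F [ 0.   0.4 -2.1] w 0.0119 ff 49.0
t 25.65 pos [0.5697 0.2248 0.0307] yaw_y -0.0873 z [ 0.001  0.    -1.   ] F [-1.3 -1.1  5.6] w 0.0121 ff 49.6
```

Contact (+7.7 N). Release, then rise straight up.

```bash
python3 -m pendant '0 0 0 0;0 0 0 0;0 0 0 0;0 0 0 0;0 0 0 0;0 0 0 0;0 0 0 0;0 0 0 0;0 0 0 0;0 0 0 0' 0.45 >/dev/null; python3 pose.py; python3 -m pendant '0 0 -.01 0;0 0 -.02 0;0 0 -.04 0;0 0 -.05 0;0 0 -.05 0;0 0 -.03 0;0 0 0 0;0 0 0 0;0 0 0 0;0 0 0 0' >/dev/null; python3 pose.py .42 .2365 .20; python3 - <<'E'
from h import *
from station import env
w=env.capture("wrist");np.set_printoptions(precision=4,suppress=True)
o=cv2.resize(w["img"],(400,300));cv2.imwrite("pics/c7.png",o[:,:,::-1]);np.savez("w5.npz",**w)
for v in range(100,330,20): print(v,dep(w,(328,v)))
E
```

```text
t 26.9 pos [0.5694 0.2248 0.0302] yaw_y -0.0874 z [ 0. -0. -1.] F [ 0.2  0.2 -0.4] w 0.0386 ff 0.0
t 28.15 pos [0.5688 0.2247 0.189 ] yaw_y -0.0874 z [-0.002 -0.    -1.   ] F [0.1 0.2 0.2] w 0.0384 ff 0.0
need/0.8: [-0.0015 -0.1866 -0.0134]
100 [0.578  0.3269 0.0548]
120 [0.5766 0.3116 0.0566]
140 [0.5753 0.2957 0.0758]
160 [0.574  0.2807 0.0765]
180 [0.5726 0.265  0.0728]
200 [0.5712 0.2489 0.0724]
220 [0.5698 0.2324 0.073 ]
240 [0.5683 0.2153 0.0725]
260 [0.5667 0.1977 0.0726]
280 [0.5651 0.1794 0.0724]
300 [0.5636 0.1623 0.0761]
320 [0.561  0.1329 0.0564]
```

View pics/c7.png

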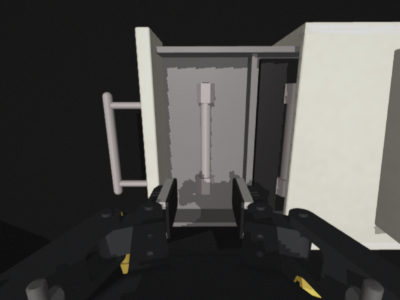

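The column lies flat and level on the floor: tube top 0.0725, y from about 0.15 to 0.30, centred. Now re-grip the handle to push the drawer shut under control.

```bash
python3 -m pendant '0 -.04 0 0;0 -.05 0 0;0 -.04 0 0;0 -.013 0 0;0 0 .04 0;0 0 .04 0;0 0 .04 0;0 0 .03 0;0 0 .02 0;0 0 .01 0' 0.4 >/dev/null; python3 pose.py .455 .2345 .0432; python3 -m pendant '0 0 0 0;0 0 0 0;0 0 0 0;0 0 0 0;0 0 0 0;0 0 0 0;0 0 0 0;0 0 0 0;0 0 0 0;0 0 0 0' 0 60 >/dev/null; python3 pose.py
```

```text
t 29.45 pos [0.4557 0.2345 0.0451] yaw_y -0.0877 z [-0.001 -0.    -1.   ] F [ 0.5 -0.2  0.6] w 0.0341 ff 0.0
need/0.8: [-0.0001 -0.0008  0.0023]
t 30.7 pos [0.4556 0.2348 0.0464] yaw_y -0.0874 z [ 0.  0. -1.] F [ 1.4 -1.7 -3.2] w 0.0089 ff 58.7
```

```bash
python3 -m pendant '0 .004 0 0;0 .008 0 0;0 .012 0 0;0 .015 0 0;0 .015 0 0;0 .015 0 0;0 .015 0 0;0 .015 0 0;0 .015 0 0;0 .015 0 0' >/dev/null; python3 pose.py; python3 -m pendant '0 .015 0 0;0 .015 0 0;0 .012 0 0;0 .008 0 0;0 .004 0 0;0 .003 0 0;0 0 0 0;0 0 0 0;0 0 0 0;0 0 0 0' >/dev/null; python3 pose.py
```

```text
t 31.95 pos [0.5592 0.226  0.0464] yaw_y -0.0874 z [ 0.  0. -1.] F [-2.6  1.9  3.9] w 0.0089 ff 59.2
t 33.2 pos [0.604  0.2222 0.0464] yaw_y -0.0872 z [ 0.001  0.    -1.   ] F [1.  4.7 1.4] w 0.0091 ff 59.2
```

```bash
python3 - <<'E'
from h import *
w=__import__("station").env.capture("wrist");np.savez("w6.npz",**w)
# gap: back plane of drawer front vs unit front along a line
print([(u,np.round(dep(w,(u,150)),3).tolist()) for u in range(395,470,4)])
E
python3 -m pendant '0 .003 0 0;0 .003 0 0;0 0 0 0;0 0 0 0;0 0 0 0;0 0 0 0;0 0 0 0;0 0 0 0;0 0 0 0;0 0 0 0' >/dev/null; python3 pose.py
```

```text
[(395, [0.65, 0.283, -0.001]), (399, [0.652, 0.283, 0.0]), (403, [0.655, 0.282, -0.0]), (407, [0.657, 0.282, -0.0]), (411, [0.659, 0.282, 0.0]), (415, [0.662, 0.282, -0.001]), (419, [0.664, 0.281, -0.0]), (423, [0.666, 0.281, -0.0]), (427, [0.654, 0.283, 0.053]), (431, [0.655, 0.283, 0.058]), (435, [0.655, 0.283, 0.064]), (439, [0.654, 0.283, 0.069]), (443, [0.655, 0.283, 0.074]), (447, [0.654, 0.283, 0.08]), (451, [0.654, 0.283, 0.084]), (455, [0.655, 0.283, 0.088]), (459, [0.655, 0.283, 0.091]), (463, [0.61, 0.287, 0.215]), (467, [0.655, 0.283, 0.098])]
t 34.5 pos [0.6069 0.2219 0.0463] yaw_y -0.087 z [-0.002  0.    -1.   ] F [-4.8  5.2  6.2] w 0.0088 ff 59.7
```

```bash
python3 -m pendant '0 .002 0 0;0 .002 0 0;0 0 0 0;0 0 0 0;0 0 0 0;0 0 0 0;0 0 0 0;0 0 0 0;0 0 0 0;0 0 0 0' >/dev/null; python3 pose.py; python3 - <<'E'
from h import *
w=__import__("station").env.capture("wrist");np.savez("w7.npz",**w)
print([(u,np.round(dep(w,(u,150)),3).tolist()) for u in range(467,560,3)])
cv2.imwrite("pics/c8.png",cv2.resize(w["img"],None,fx=1,fy=1)[:,:,::-1])
E
```

```text
t 35.75 pos [0.6067 0.2219 0.0463] yaw_y -0.0866 z [-0.009 -0.    -1.   ] F [-12.9   4.7  12.9] w 0.0089 ff 60.4
[(467, [0.657, 0.283, 0.1]), (470, [0.657, 0.283, 0.102]), (473, [0.657, 0.283, 0.104]), (476, [0.657, 0.283, 0.106]), (479, [0.657, 0.283, 0.108]), (482, [0.657, 0.283, 0.11]), (485, [0.657, 0.283, 0.112]), (488, [0.657, 0.283, 0.115]), (491, [0.658, 0.283, 0.115]), (494, [0.659, 0.283, 0.115]), (497, [0.659, 0.283, 0.115]), (500, [0.66, 0.283, 0.115]), (503, [0.661, 0.283, 0.116]), (506, [0.662, 0.282, 0.115]), (509, [0.662, 0.282, 0.116]), (512, [0.663, 0.282, 0.116]), (515, [0.664, 0.282, 0.116]), (518, [0.665, 0.282, 0.116]), (521, [0.666, 0.282, 0.116]), (524, [0.667, 0.282, 0.114]), (527, [0.667, 0.282, 0.115]), (530, [0.669, 0.282, 0.114]), (533, [0.67, 0.282, 0.114]), (536, [0.67, 0.282, 0.115]), (539, [0.671, 0.282, 0.115]), (542, [0.673, 0.281, 0.113]), (545, [0.672, 0.281, 0.115]), (548, [0.672, 0.281, 0.116]), (551, [0.672, 0.282, 0.118]), (554, [0.674, 0.281, 0.117]), (557, [0.673, 0.281, 0.119])]
```

View pics/c8.png

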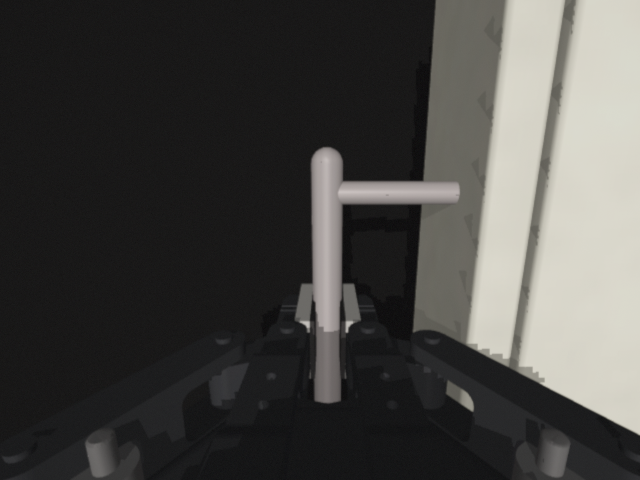

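The drawer is at its stop: no further travel, push force 13 N, and the wrist view shows the gap at (560,200) closed. Ease the push off, release and lift clear.

```bash
python3 -m pendant '0 -.0035 0 0;0 0 0 0;0 0 0 0;0 0 0 0;0 0 0 0;0 0 0 0;0 0 0 0;0 0 0 0;0 0 0 0;0 0 0 0' >/dev/null; python3 pose.py; python3 -m pendant '0 0 0 0;0 0 0 0;0 0 0 0;0 0 0 0;0 0 0 0;0 0 -.03 0;0 0 -.05 0;0 0 -.05 0;0 0 -.04 0;0 0 -.03 0' 0.4 >/dev/null; python3 -m pendant '0 -.06 0 0;0 -.06 0 0;0 -.06 0 0;0 -.06 0 0;0 0 0 0;0 0 0 0;0 0 0 0;0 0 0 0;0 0 0 0;0 0 0 0' >/dev/null; python3 pose.py; python3 - <<'E'
from h import *
from station import env
t=env.capture("top");np.savez("t9.npz",**t);s=env.capture("scene");t0=dict(np.load("top0.npz"));w7=dict(np.load("w7.npz"));w=env.capture("wrist")
for p in((235,190),(255,190)):pass
print("handle vs stop line: ",[np.round(np.mean([q for q in (dep(c,(u,v)) for u in range(250,639)) if .094<q[2]<.1 and q[0]<.62] or [[0]*3],0),4) for c,v in((w7,240),(w,100),(w,200))])
o=np.zeros((600,800,3),np.uint8);o[:300,:400]=cv2.resize(t["img"][75:225,160:360],(400,300));o[:300,400:]=cv2.resize(t["img"][170:320,300:500],(400,300));o[300:,:400]=cv2.resize(s["img"][150:300,350:550],(400,300));o[300:,400:]=cv2.resize(s["img"],(400,300))
cv2.imwrite("pics/c9.png",o[:,:,::-1])
E
```

```text
t 37.05 pos [0.6069 0.2219 0.0463] yaw_y -0.0869 z [-0.003  0.    -1.   ] F [-4.8  4.7  6.5] w 0.0093 ff 59.8
t 39.55 pos [0.4177 0.238  0.206 ] yaw_y -0.0877 z [-0. -0. -1.] F [0.7 0.4 1.1] w 0.0344 ff 0.0
handle vs stop line:  [array([0.6103, 0.2561, 0.0962]), array([0., 0., 0.]), array([0.6073, 0.2469, 0.0961])]
```

View pics/c9.png

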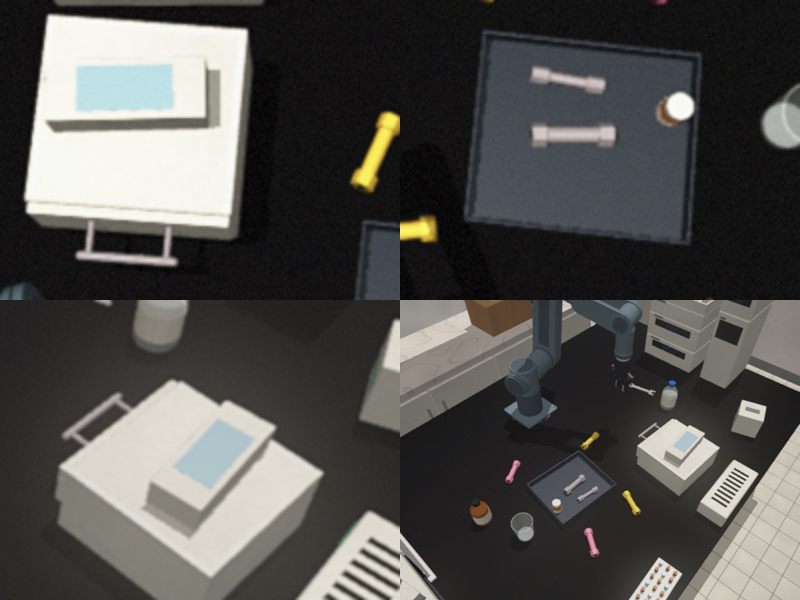

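The drawer sits flush under the unit's top (crop 135,215). The stout and short columns and the jar are still in the tray, bottle and beaker are in place, and the arm is clear. Handing in.

```bash
python3 -c "
from station import env
print(env.sign_off())"
```

```text
the job is handed in; nothing more can be done
None
```

The long column lies flat and level in the drawer's front compartment, the drawer is pushed to its stop, and the job is handed in; the hand-in returned no verdict.

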